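# Peel a colour sample and hold it over the fuel flap

## Robot

A 6-joint arm with a two-finger parallel gripper is mounted at the origin on the work surface. World frame = base frame: x ahead of the robot, y to its left, z up, the work surface at z = 0. Lengths are in m, angles in rad, forces in N, time in s.
With the tool pointing down it reaches from about 0.375 to 0.925 m from the base axis. Payload 5.7 kg.
Tool frame: the origin (TCP) lies on the centre line of the jaws, within the pads' length; the fingertips stand 19 mm ahead of it and the grasp point (between the pads) is the TCP (manip.tip_reach is the distance from the TCP to the fingertips, in m); z points along the fingers, x is the direction in which the jaws open and shut, and the axes are right-handed (so a half turn about z gives the same grasp; the last joint's range is limited). The gripper opens to 88 mm and grips with 3 to 60 N. Pads are 20 mm wide; open, the fingers measure 115 mm over their backs; the gripper's body (75 mm by 178 mm) begins 61 mm behind the grasp point.
Start: joints at [1.165, 0.359, 1.51, -0, 1.272, -0.115], TCP at [0.172, 0.575, 0.242] pointing down, gripper open.
Joint ranges: [-2.97, 2.97], [-1.01, 2.36], [0.21, 2.38], [-0.96, 4.11], [0.2, 2.71], [-2.98, 2.98]. Speed limits (rad/s): [2.39, 2.39, 3.14, 3.14, 3.14, 3.14].

## Interface

Orientations are given as [roll, pitch, yaw] about the fixed x, y, z axes, in that order (R = Rz(yaw) Ry(pitch) Rx(roll)).
In Python, from rig import manip gives the robot as it stands.
- The arm moves only by the tool jog_arm, never from a script. Its argument "steps" is one flat list of numbers, 7 for each row, row after row: the finger opening in mm, from 0 to 87.8, then the shift along the tool's x, y, z in mm, then the turn, a rotation vector about the tool's x, y, z in degrees. In form: [grip, tx, ty, tz, ax, ay, az, grip, tx, ty, tz, ax, ay, az, ...]. A call has 1 to 20 rows; each row is the pose to reach, as a shift and turn from the pose commanded when the call began, along the tool's axes at that moment; what a row does not reach only later rows make up. A row lasts 1/8 s, in which the tool goes at most 62.5 mm and 10.7 degrees, less where a joint would pass 70% of its speed; a pose out of reach is approached as far as the arm can. A call with a gripper value outside its range is refused whole. The fingers move at their own pace and stop on an object; "newtons" is the grip in N (left out, the last holds). Time passes only in rows, so rows that repeat a pose let the fingers close. It gives the time, the measured TCP pose, the force and the opening at its end, in the units of the state.
- manip.sense(): the state, without advancing time (a new reading comes with each control period).
- manip.snapshot(name): name is "scene" or "side" or "wrist"; returns a dict with "frame" (384x512x3 uint8, red, green, blue), "fx", "fy", "cx", "cy" (pixels), "D" ([k1, k2, p1, p2, k3] as OpenCV has them; the pictures are not rectified), "T" (4x4, takes a point from camera to world coordinates); the wrist camera has in their place "T_tool_cam" (4x4, takes a point from camera to tool coordinates, whose origin is the TCP and whose axes are the tool frame's). Camera axes: x right, y down, z forward; pixel columns grow to the right and rows downward; lengths in m; the calibration is good to about 2 mm. A picture is of the moment at which its call begins: read the wrist's pose just before it. There is no depth.
- manip.hand_in(): hands the job in, once; it reports no verdict.
The state is a dict: "time_s": time; "joint_pos": joint angles; "dq": joint speeds; "joint_torque": joint torques, N m; "tool_pos": TCP position; "tool_rot": TCP orientation; "wrist_force": force on the tool from outside, world axes, zero at the start; "wrist_torque": the same for the moment, N m; "finger_gap": opening from 0.0 (shut) to 1.0 (fully open).
Only numpy, scipy, OpenCV 4.12 (cv2) and the standard library are available. Lean on these libraries where they do the work, as an engineer would, in place of code of your own. Each camera call takes 0.05 s, during which the arm holds its last target.

## Task

The formed sample panels on the steel block are nested and stuck together with half-dry lacquer. Take the top panel by its ear and lift that corner first, so that it peels off while the opposite corner is still down, and leave the other panels nested; then hold it roughly level, face up, a few centimetres above the car's fuel-filler flap, its middle over the flap's middle, without touching the flap, for a colour comparison. Finish while holding it there; do not put it down, and leave the other things on the bench where they are.

Things in the scene. Friction and masses are not known exactly. Their poses are not given: they have to be found in the camera images.
- top_panel: The top formed plastic sample panel, loose, 50 g (it varies by about 20 percent). Flat rim 150 mm (its x) by 105 mm (its y), a raised bonnet-shaped middle 118 x 73 mm with sloping sides, and one flat ear. Origin: centre of the underside of its corner lugs; z up out of the painted face. Lugs 0 to 2 mm, rim 2 to 6 mm, crown 18 mm above the origin. Its underside is hollow, with four small ribs: the panels nest with one every 6 mm.
- ear (a point): Grip point of the top panel's ear, at (-89, 37.5, 4.5) mm in its frame. The ear sticks out 28 mm from the rim's short edge (x from -75 to -103 mm), is 24 mm wide along the panel's y (from 25.5 to 49.5 mm), 5 mm thick (2 to 7 mm above the panel's origin), with a 10 mm hanging hole. Pinch its two long side edges from above. Nothing lies beneath this ear down to the bench: the ears of all the other panels are at the diagonally opposite corner.
- ear_corner (a point): Underside of the top panel's corner beside its ear, at (-68, 45.5, 0) mm in its frame: this corner must rise first.
- far_corner (a point): Underside of the top panel's diagonally opposite corner, at (68, -45.5, 0) mm in its frame. The panels are stuck near their four corners; each sticky spot drags with about 4 N and lets go when that corner has come up about 4 mm. Starting the peel takes 5 to 10 N upward at the ear, so pinch it firmly (20 to 30 N); once peeled, the panel is quite free.
- next_panel: The next panel, of the same shape, nested right under the top one but with its ear at the diagonally opposite corner, stuck more firmly to those below; it must stay nested. Origin: centre of its underside, 6 mm below that of the top panel.
- stack: A steel block (130 x 86 x 20 mm) that does not move, with three more panels stuck on it, with their ears where the next one has its own. Origin: centre of the block's underside on the bench. The next panel's origin lies 38 mm and the top panel's 44 mm above it.
- flap: The car's fuel-filler flap lying face up on the bench, loose, 0.3 kg, lacquered like the panels: a slightly domed, rounded plate 170 mm (its x) by 156 mm (its y), 14 mm high, with a black hinge arm that reaches to 142 mm from its middle along its -x, 12 mm high. Origin: centre of its underside.
- flap_middle (a point): Middle of the flap's face, 14 mm above the bench.
- film_gauge: Bystander: black hand-held gauge, 100 x 56 x 26 mm. Origin: centre of its underside.
- tape_roll: Bystander: yellow roll of masking tape lying flat, 96 mm across, 24 mm high. Origin: centre of its underside.
- small_tin: Bystander: short tin, 86 mm across, 58 mm high. Origin: centre of its underside.
- paint_tin: Bystander: tin, 100 mm across, 118 mm high. Origin: centre of its underside.
- mixing_cup: Bystander: white cup, 90 mm across, 100 mm high. Origin: centre of its underside.
- squeeze_bottle: Bystander: white bottle with an orange nozzle, 68 mm across, 192 mm high. Origin: centre of its underside.
- mixing_rule: Bystander: flat aluminium mixing rule, 30 x 300 x 4 mm, lying along y at the far side. Origin: centre of its underside.
Mind the look-alikes: they are no part of the job. What is shaped like the next_panel but blue is not meant.

How it is judged:
On the way, in this order (a step that is already met when the one before it is completed fails the run):
1. the top panel's ear corner has come up by more than 12 mm while its opposite corner is still down (within 5 mm) (z of ear_corner in the frame of stack above 0.056 m and z of far_corner in the frame of stack below 0.049 m), for 0.1 s.
2. the whole top panel has come clear of the stack, both corners more than 30 mm above their nested height (z of each of ear_corner, far_corner in the frame of stack above 0.074 m), for 0.1 s.
At the end, for the whole second after the job is handed in: The top panel is still held in the fingers, at rest, within 17 degrees of level, face up, its middle within 35 mm sideways of the flap's middle, its underside 12 to 100 mm above the flap and clear of it; the next panel is still nested (within 6 mm) and the flap has moved less than 10 mm (contact force between the fingers and top_panel above 1 N and horizontal distance between top_panel and flap_middle below 0.035 m and z of top_panel in the frame of flap_middle between 0.012 and 0.1 m and angle between top_panel's own z axis and vertical below 0.3 rad and contact force between top_panel and flap below 0.2 N and contact force between top_panel and next_panel below 0.2 N and linear speed of top_panel below 0.03 m/s and z of next_panel in the frame of stack between 0.035 and 0.041 m and horizontal distance between next_panel and stack below 0.006 m and distance of flap from where it was at the start of the episode below 0.01 m); the arm keeps its last pose, push and grip.
It fails at once if the next panel is pulled out of its nest (moved more than 8 mm) (distance of next_panel from where it was at the start of the episode above 0.008 m).
It fails at once if the flap is touched by the panel or the gripper, or moved more than 10 mm (contact force between any of top_panel, the arm, the fingers and flap above 0.5 N or distance of flap from where it was at the start of the episode above 0.01 m).
It fails at once if a bystander is moved more than 25 mm (distance of any of film_gauge, tape_roll, small_tin, paint_tin, mixing_cup, squeeze_bottle, mixing_rule from where it was at the start of the episode above 0.025 m).
It also fails if it takes over 42 s, if anything falls off the work surface, if the arm or the gripper's body presses on something with over 40 N, if the wrist force passes 120 N, or if a joint passes its speed limit or range.

## Working session

There is one attempt and no reset: what is moved stays moved. The work goes in short steps, Python scripts to look and compute and a tool call to move; the robot and the scene stay as the last step left them, time stands still between calls to the robot, and variables do not carry over. Pictures are saved under pics/ and viewed, and the job is handed in when it is done.

Besides the shell and the picture viewer there is one more tool, called after ">>>" as name(argument=value, ...) on one line, values as JSON. jog_arm: Moves the arm, as the interface text tells. Its arguments: {"type":"object","properties":{"steps":{"type":"array"},"newtons":{"type":"number"}},"required":["steps"]}

```bash
mkdir -p pics; ls
python3 - <<'E'
from rig import manip
import cv2
s=manip.sense();print(s['tool_pos'],s['tool_rot'],s['time_s'],s['finger_gap'],manip.tip_reach)
for n in ("scene","side","wrist"):
    d=manip.snapshot(n);cv2.imwrite(f"pics/{n}0.png",d["frame"][:,:,::-1])
    print(n,{k:(v if not hasattr(v,'tolist') else v.tolist()) for k,v in d.items() if k!="frame"})
E
```

```text
pics
[0.17175432 0.57422348 0.24085015] [-3.14135442e+00  1.74020833e-03  1.28004851e+00] 0.0 1.0002071739953253 0.019
scene {'fx': 351.02256775480566, 'fy': 351.02256775480566, 'cx': 256.73809579576465, 'cy': 190.3431600426142, 'D': [-0.026359222724047376, 0.0, 0.0, 0.0, 0.0], 'T': [[0.4153299018267211, 0.6442251598568366, -0.6422421786647458, 1.2369622679326528], [0.9095940670401392, -0.303283650064193, 0.28400292394466453, -0.3246433159063506], [-0.011819723092563175, -0.7021345818368252, -0.7119461518505749, 0.8410686915605374], [0.0, 0.0, 0.0, 1.0]]}
side {'fx': 348.3874344418359, 'fy': 348.3874344418359, 'cx': 254.06992852635938, 'cy': 191.98707637135186, 'D': [0.011285177957241325, 0.0, 0.0, 0.0, 0.0], 'T': [[0.9893019268205248, -0.09253789296003923, 0.11277604335900927, 0.4465481797737987], [-0.14580498842388961, -0.6020185509813395, 0.7850570486436241, -0.9672338191433354], [-0.004754254926508509, -0.7931017605836242, -0.6090705988793491, 0.8125327631765491], [0.0, 0.0, 0.0, 1.0]]}
wrist {'fx': 269.289043888765, 'fy': 269.289043888765, 'cx': 259.41653485514206, 'cy': 190.02622319346668, 'D': [-0.020782805957331868, 0.0, 0.0, 0.0, 0.0], 'T_tool_cam': [[0.99999942850225, 0.0008828483435711615, 0.0006029709556935756, -0.00039975249335044705], [-0.001014237011655071, 0.9617604394116269, 0.27389017599402166, -0.07421301962552393], [-0.00033811012310358275, -0.27389063102186284, 0.9617607851851666, -0.14235457921908867], [0.0, 0.0, 0.0, 1.0]]}
```

View pics/scene0.png

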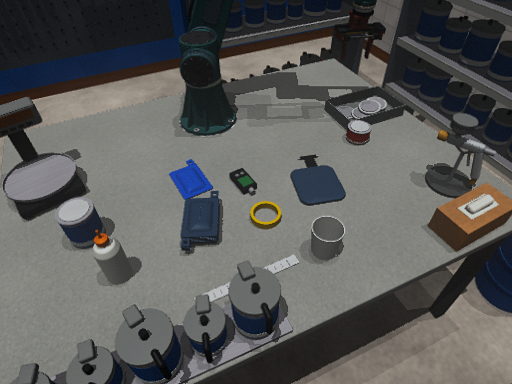

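View pics/side0.png

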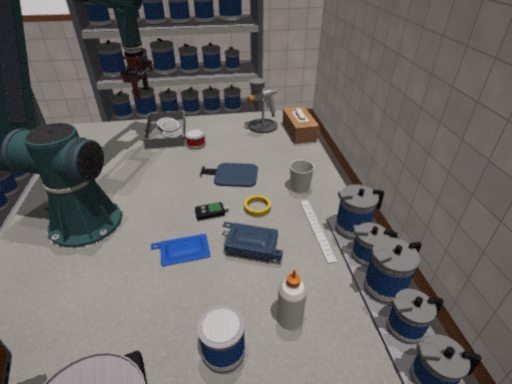

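View pics/wrist0.png

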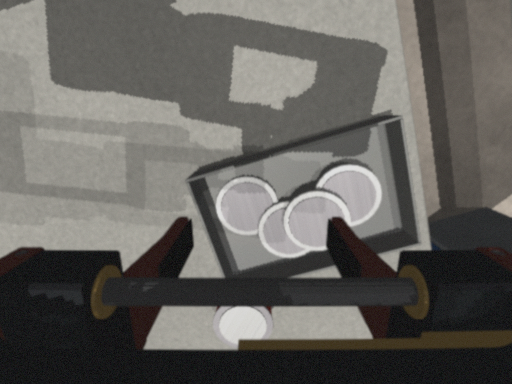

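The dark stack is at (202,220) in scene and (253,242) in side. The blue decoy is at (190,179) in scene, and the flap is at (318,185) in scene and (237,175) in side. I'll zoom in to tell the two ears apart.

Run:
```python
import cv2,numpy as np
a=cv2.imread("pics/scene0.png")[180:260,165:245];b=cv2.imread("pics/side0.png")[210:270,205:295]
f=lambda i,g:cv2.resize(np.clip(i*1.8,0,255).astype('uint8'),None,fx=g,fy=g,interpolation=cv2.INTER_CUBIC)
cv2.imwrite("pics/z1.png",f(a,7));cv2.imwrite("pics/z2.png",f(b,8))
```

```text
(no output)
```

View pics/z1.png

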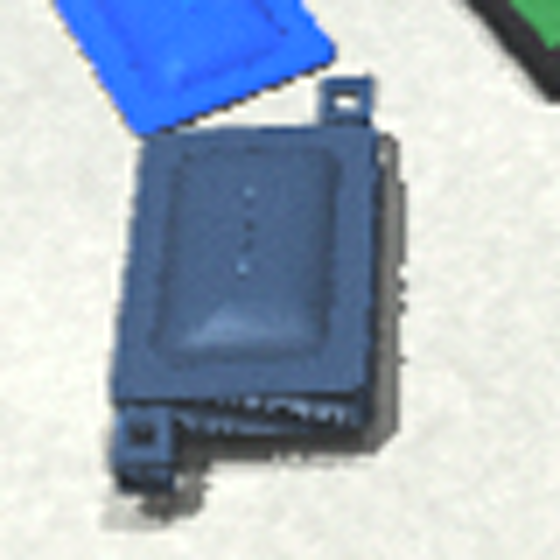

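View pics/z2.png

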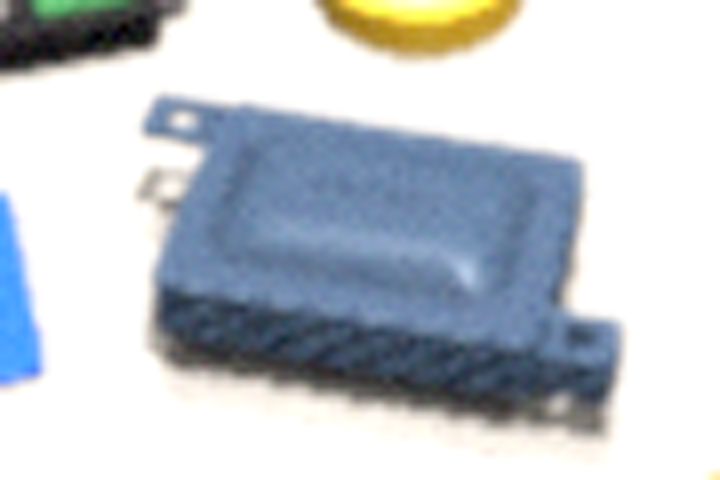

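The top panel's ear is at about (214.3,194.6) in scene and (227.7,225) in side: bright bench shows through its hole and it casts a separate shadow. The thick ears of the other panels are at the opposite corner.

```bash
cat > h.py <<'E'
import numpy as np, cv2
from scipy.spatial.transform import Rotation as R
from rig import manip
def Tof(d,s=None):
    if "T" in d: return np.array(d["T"])
    M=np.eye(4);M[:3,:3]=R.from_euler('xyz',s['tool_rot']).as_matrix();M[:3,3]=s['tool_pos']
    return M@np.array(d["T_tool_cam"])
def K(d): return np.array([[d["fx"],0,d["cx"]],[0,d["fy"],d["cy"]],[0,0,1]])
def cast(d,px,z,s=None):
    T=Tof(d,s);u=cv2.undistortPoints(np.array(px,float).reshape(-1,1,2),K(d),np.array(d["D"]))[:,0]
    r=np.c_[u,np.ones(len(u))]@T[:3,:3].T;o=T[:3,3]
    return o+r*((z-o[2])/r[:,2])[:,None]
E
python3 - <<'E'
from h import *
sc=manip.snapshot("scene");si=manip.snapshot("side")
q=lambda x,y:(165+x/7-.5,180+y/7-.5)
print("ear sc",cast(sc,[q(345,102)],.051)*1000,"ear si",cast(si,[(205+182/8-.5,210+120/8-.5)],.051)*1000)
print("corn sc",cast(sc,[q(147,130),q(390,134),q(375,390),q(112,400)],.049)*1000)
for n,d in(("sc",sc),("si",si)):
    f=d["frame"].astype(int)
    m=((f[:,:,2]-f[:,:,0]>12)&(f.max(2)<150)).astype('uint8')
    c,l,st,ce=cv2.connectedComponentsWithStats(m)
    for i in range(1,c):
        if st[i,4]>300 and 150<ce[i,1]<270: print(n,st[i],ce[i],cast(d,[ce[i]],.012)*1000)
E
```

```text
ear sc [[ 481.8007301  -138.19105167   51.        ]] ear si [[ 477.77495426 -141.67562783   51.        ]]
corn sc [[ 458.65387838 -223.56966188   49.        ]
 [ 507.06481618 -126.26921135   49.        ]
 [ 637.70035655 -181.22949921   49.        ]
 [ 597.61210645 -279.18149537   49.        ]]
sc [ 291  165   55   39 1577] [317.28091313 184.36461636] [[550.18522122 202.28550525  12.        ]]
sc [ 181  191   38   59 1600] [199.8775 218.8325] [[ 526.58898914 -203.70056909   12.        ]]
sc [ 59 207  44  36 661] [ 83.8623298  229.31770045] [[ 416.77732752 -536.97947199   12.        ]]
si [   0  102   93  105 3337] [ 36.40635301 154.97033263] [[-308.82448921  472.84327436   12.        ]]
si [214 163  43  23 874] [235.68649886 174.21281465] [[538.51942561 192.61155802  12.        ]]
si [  48  190   73   57 2549] [ 79.45704198 220.07257748] [[-18.01756514  -0.62919212  12.        ]]
si [337 204  38  28 534] [352.12359551 218.25093633] [[ 905.24096727 -132.56168243   12.        ]]
si [ 223  222   59   38 1546] [251.82729625 240.89068564] [[ 550.37034543 -187.6337498    12.        ]]
```

>>> jog_arm(steps=[87,-30,46,0,0,0,10,87,-60,92,0,0,0,20,87,-90,138,0,0,0,30,87,-120,184,0,0,0,40,87,-150,230,0,0,0,50,87,-180,276,0,0,0,60,87,-210,322,0,0,0,70,87,-250,338,0,0,0,80,87,-290,354,0,0,0,90,87,-330,370,0,0,0,100,87,-370,386,0,0,0,110,87,-410,402,0,0,0,120,87,-450,418,0,0,0,130,87,-490,434,0,0,0,140,87,-530,450,0,0,0,150,87,-560,465,0,0,0,160,87,-592,478,0,0,0,170,87,-592,478,0,0,0,175,87,-592,478,0,0,0,175,87,-592,478,0,0,0,175])

```text
time_s: 2.75
tool_pos: [0.46, -0.1291, 0.2416]
tool_rot: [3.141, 0.0, -1.772]
wrist_force: [0.6, -0.7, -0.6]
finger_gap: 0.989
```

Run:
```python
from h import *
s=manip.sense();print(s['tool_pos'],np.degrees(s['tool_rot']),s['time_s'],s['joint_pos'],s['wrist_force'])
d=manip.snapshot("wrist");cv2.imwrite("pics/w1.png",d["frame"][:,:,::-1])
cv2.imwrite("pics/s1.png",manip.snapshot("scene")["frame"][:,:,::-1])
```

```text
[ 0.4600481  -0.12905918  0.24163712] [ 1.79986015e+02  1.78570129e-03 -1.01539364e+02] 2.75 [-4.18191637e-01  1.82217021e-01  1.76436053e+00 -2.37169834e-05
  1.19526017e+00  1.35401327e+00] [ 0.64558155 -0.7107589  -0.57179247]
```

View pics/w1.png

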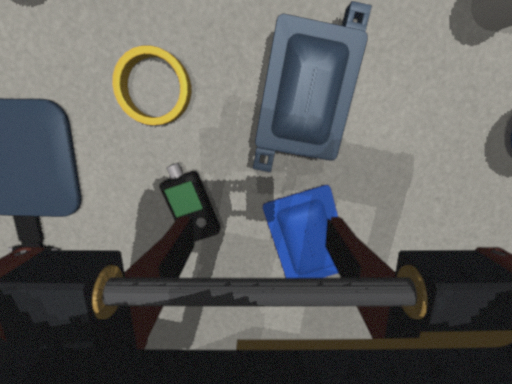

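The wrist view shows the top panel centred near (312,87). Its thin ear is at about (263,158), and the other panels' ears are at (357,15). The flap is partly visible at the left, around (35,157).

Run:
```python
import cv2,numpy as np
a=cv2.imread("pics/w1.png")[0:190,235:395]
cv2.imwrite("pics/z3.png",cv2.resize(np.clip(a*1.5,0,255).astype('uint8'),None,fx=3,fy=3,interpolation=cv2.INTER_CUBIC))
```

```text
(no output)
```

View pics/z3.png

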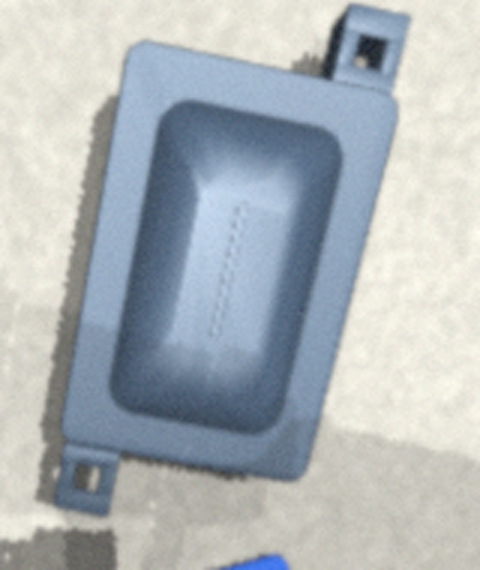

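Run:
```python
from h import *
d=manip.snapshot("wrist");s=manip.sense()
q=lambda x,y:(235+x/3-.33,y/3-.33)
c=cast(d,[q(123,38),q(402,96),q(305,482),q(62,441)],.050,s)*1000
print(c,np.linalg.norm(c-np.roll(c,-1,0),axis=1),c.mean(0))
e=cast(d,[q(55,507),q(108,517),q(118,458),q(65,447),q(86,478)],.051,s)*1000
print(e,e[:4].mean(0))
# panel x axis: near edge (c2,c3) -> far edge (c0,c1)
v=(c[0]+c[1]-c[2]-c[3]);print("yaw",np.degrees(np.arctan2(v[1],v[0])))
w=c[3]-c[2];w2=c[0]-c[1];print("y ax",np.degrees(np.arctan2(w[1],w[0])),np.degrees(np.arctan2(w2[1],w2[0])))
v2=e[2]-e[1]; print(np.degrees(np.arctan2(v2[1],v2[0])), np.degrees(np.arctan2(*(e[3]-e[0])[1::-1])))
```

```text
[[ 635.65159221 -183.28981185   50.        ]
 [ 596.69097836 -281.53234424   50.        ]
 [ 459.75328194 -227.67869858   50.        ]
 [ 496.58564343 -131.68946138   50.        ]] [105.68597164 147.14668821 102.81321175 148.33049005] [ 547.17037398 -206.04757901   50.        ]
[[ 470.32803488 -123.25002104   51.        ]
 [ 461.69456401 -144.21885194   51.        ]
 [ 485.26360348 -152.94037308   51.        ]
 [ 494.05022835 -132.43680277   51.        ]
 [ 479.74520361 -138.38175289   51.        ]] [ 477.83410768 -138.21151221   51.        ]
yaw -20.910589268847502
y ax 69.0075201435311 68.36791967235688
-20.306561754923187 -21.169655505315152
```

>>> jog_arm(steps=[50,3,-10,40,0,0,5,50,6,-19,90,0,0,9.5,50,6,-19,140,0,0,9.5,50,6,-19,150,0,0,9.5,50,6,-19,150,0,0,9.5])

```text
time_s: 3.52
tool_pos: [0.4776, -0.1389, 0.0919]
tool_rot: [3.141, -0.0, -1.939]
wrist_force: [0.4, 0.9, 0.1]
finger_gap: 0.571
```

Run:
```python
from h import *
s=manip.sense();print(s['tool_pos'],np.degrees(s['tool_rot']),s['time_s'],s['wrist_force'])
d=manip.snapshot("wrist");cv2.imwrite("pics/w2.png",d["frame"][:,:,::-1])
```

```text
[ 0.47764656 -0.1389404   0.09192702] [ 1.79954994e+02 -3.94834065e-03 -1.11119879e+02] 3.525 [0.36233189 0.87900039 0.07016361]
```

View pics/w2.png

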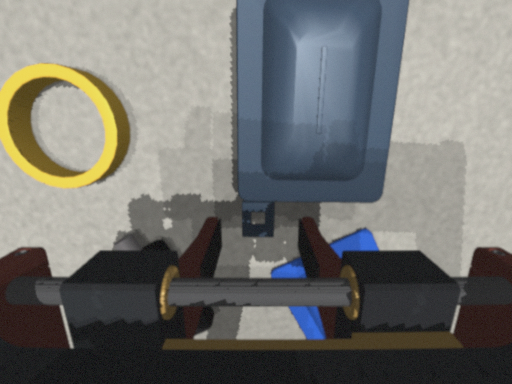

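Run:
```python
from h import *
sc=manip.snapshot("scene");si=manip.snapshot("side")
d=manip.snapshot("wrist");s=manip.sense()
print(cast(d,[(253,202),(258,218),(247,236),(272,236)],.051,s)*1000)
print(cast(si,[(228,210),(210,217),(196,212)],.02)*1000)
```

```text
[[ 493.90191262 -140.84441712   51.        ]
 [ 481.05418135 -139.74562478   51.        ]
 [ 470.53712083 -126.81875953   51.        ]
 [ 463.78618084 -144.32510866   51.        ]]
[[487.984093   -34.26948614  20.        ]
 [423.94171999 -61.68476691  20.        ]
 [376.996029   -28.07968233  20.        ]]
```

>>> jog_arm(steps=[50,0,0,20,0,0,0,50,0,0,42,0,0,0,50,0,0,42,0,0,0,15,0,0,42,0,0,0,15,0,0,42,0,0,0,15,0,0,42,0,0,0,15,0,0,42,0,0,0,15,0,0,42,0,0,0], newtons=30)

```text
time_s: 4.72
tool_pos: [0.4779, -0.139, 0.05]
tool_rot: [-3.141, 0.0, -1.94]
wrist_force: [1.0, 2.8, 5.2]
finger_gap: 0.265
```

Run:
```python
from h import *
s=manip.sense();print(s['tool_pos'],np.degrees(s['tool_rot']),s['time_s'],s['wrist_force'],s['finger_gap']*87.8)
d=manip.snapshot("wrist");cv2.imwrite("pics/w3.png",d["frame"][:,:,::-1])
```

```text
[ 0.47788357 -0.13899624  0.04999908] [-1.79969869e+02  1.25968033e-02 -1.11172589e+02] 4.725 [1.01911301 2.78025949 5.21916798] 23.26163127210999
```

View pics/w3.png

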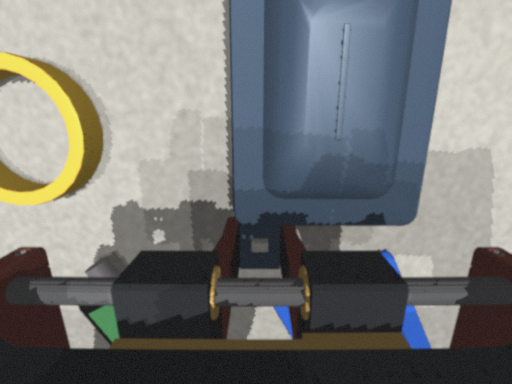

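>>> jog_arm(steps=[15,0,0,-2,-0.6,-0.3,0,15,0,0,-4,-1.1,-0.6,0,15,0,-0.2,-6,-1.7,-0.9,0,15,0.2,-0.4,-8,-2.3,-1.2,0,15,0.3,-0.6,-10,-2.8,-1.5,0,15,0.4,-0.8,-12,-3.4,-1.8,0,15,0.5,-1,-14,-4,-2.1,0,15,0.6,-1.2,-16,-4.5,-2.4,0,15,0.7,-1.4,-18,-5.1,-2.7,0,15,0.8,-1.6,-20,-5.7,-3,0,15,0.9,-1.8,-22,-6.2,-3.3,0,15,0.9,-1.8,-22,-6.2,-3.3,0])

```text
time_s: 6.28
tool_pos: [0.4788, -0.1407, 0.0717]
tool_rot: [3.033, 0.058, -1.943]
wrist_force: [-1.5, 0.6, -0.3]
finger_gap: 0.266
```

Run:
```python
from h import *
s=manip.sense();print(s['tool_pos'],np.degrees(s['tool_rot']),s['time_s'],s['wrist_force'],s['finger_gap']*87.8)
d=manip.snapshot("wrist");cv2.imwrite("pics/w4.png",d["frame"][:,:,::-1])
cv2.imwrite("pics/si4.png",cv2.resize(manip.snapshot("side")["frame"][200:275,195:305,::-1],None,fx=7,fy=7,interpolation=cv2.INTER_CUBIC))
```

```text
[ 0.478808   -0.14066339  0.07172751] [ 173.75738871    3.2948395  -111.34945317] 6.275 [-1.5134638   0.64465208 -0.27417405] 23.323438219752646
```

View pics/w4.png

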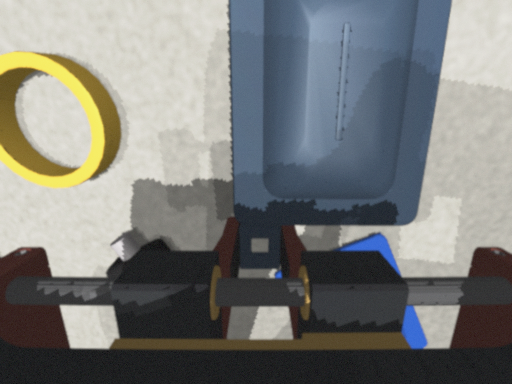

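View pics/si4.png

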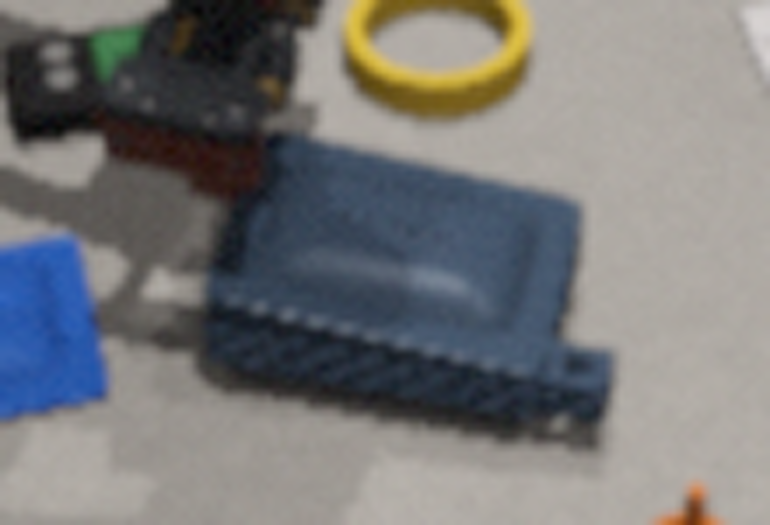

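The panel pitched along with the tool: the wrist view of it is unchanged, and the gap at the ear side is open. Now I'll lift straight up with a firmer grip to free the far corner.

>>> jog_arm(steps=[15,-0.1,0.2,-2,0,0,0,15,-0.2,0.4,-4,0,0,0,15,-0.3,0.6,-6,0,0,0,15,-0.4,0.8,-8,0,0,0,15,-0.6,1.1,-10,0,0,0,15,-0.7,1.3,-12,0,0,0,15,-0.7,1.3,-12,0,0,0], newtons=40)

```text
time_s: 7.25
tool_pos: [0.4791, -0.1407, 0.084]
tool_rot: [3.034, 0.057, -1.943]
wrist_force: [0.1, 0.1, -0.6]
finger_gap: 0.266
```

Run:
```python
from h import *
s=manip.sense();print(s['tool_pos'],np.degrees(s['tool_rot']),s['time_s'],s['wrist_force'],s['finger_gap']*87.8)
d=manip.snapshot("wrist");cv2.imwrite("pics/w5.png",d["frame"][:,:,::-1])
cv2.imwrite("pics/si5.png",cv2.resize(manip.snapshot("side")["frame"][200:275,195:305,::-1],None,fx=7,fy=7,interpolation=cv2.INTER_CUBIC))
```

```text
[ 0.47909081 -0.14067447  0.08395397] [ 173.81282915    3.28641913 -111.3391553 ] 7.25 [ 0.05489024  0.13374655 -0.56389111] 23.31188077114051
```

View pics/w5.png

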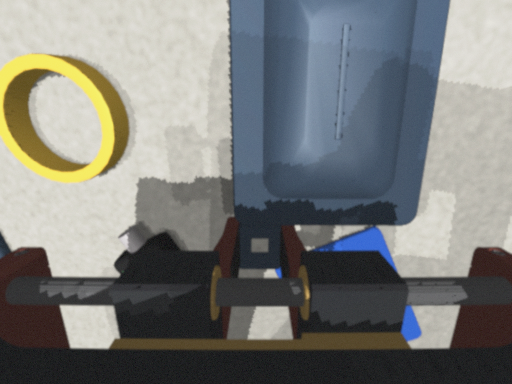

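View pics/si5.png

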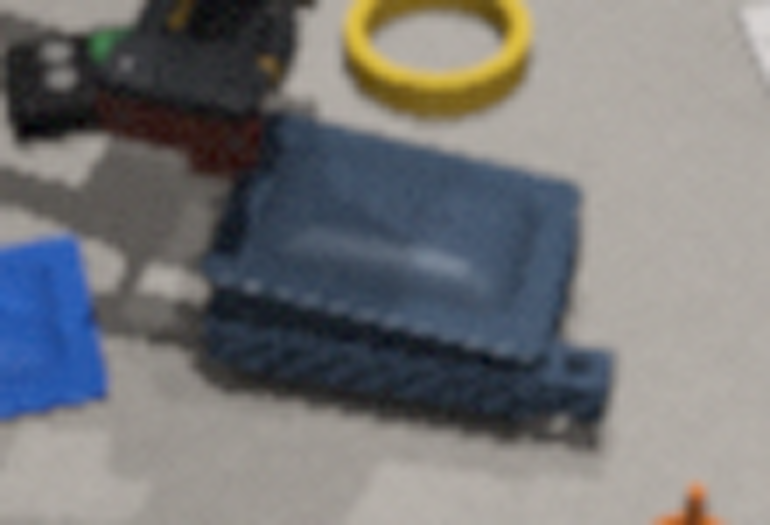

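>>> jog_arm(steps=[15,-0.6,1.1,-10,0,0,0,15,-1.2,2.2,-20,0,0,0,15,-1.8,3.2,-30,1,0.5,0,15,-2.3,4.3,-40,2,1,0,15,-2.9,5.4,-50,3,1.5,0,15,-3.5,6.5,-60,4,2,0,15,-4.1,7.6,-70,5,2.7,0,15,-4.7,8.7,-80,6.2,3.3,0,15,-4.7,8.7,-80,6.2,3.3,0])

```text
time_s: 8.48
tool_pos: [0.4792, -0.1404, 0.1653]
tool_rot: [-3.14, -0.0, -1.94]
wrist_force: [0.4, 0.5, -1.3]
finger_gap: 0.262
```

Run:
```python
from h import *
s=manip.sense();print(s['tool_pos'],np.degrees(s['tool_rot']),s['time_s'],s['wrist_force'],s['finger_gap']*87.8,s['joint_pos'])
d=manip.snapshot("wrist");cv2.imwrite("pics/w6.png",d["frame"][:,:,::-1])
a=manip.snapshot("side");b=manip.snapshot("scene")
cv2.imwrite("pics/si6.png",cv2.resize(a["frame"][140:275,175:305,::-1],None,fx=4,fy=4,interpolation=cv2.INTER_CUBIC))
cv2.imwrite("pics/sc6.png",cv2.resize(b["frame"][140:270,175:365,::-1],None,fx=4,fy=4,interpolation=cv2.INTER_CUBIC))
```

```text
[ 0.47923162 -0.14042958  0.16530358] [-1.79889261e+02 -2.43672724e-02 -1.11131006e+02] 8.475 [ 0.36706089  0.47047604 -1.32110981] 23.032029324313402 [-4.23228427e-01  3.03494252e-01  1.81644789e+00 -3.75050928e-04
  1.01969752e+00  1.51656918e+00]
```

View pics/sc6.png

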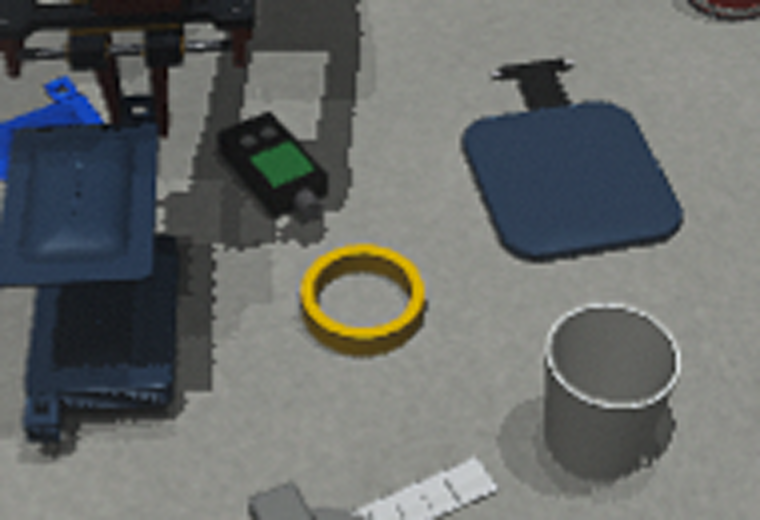

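View pics/si6.png

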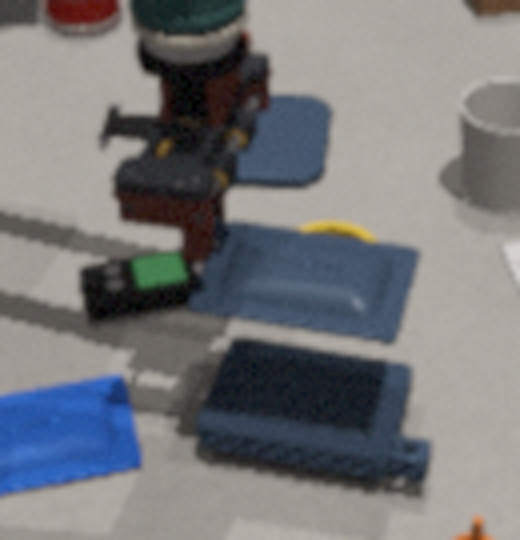

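View pics/w6.png

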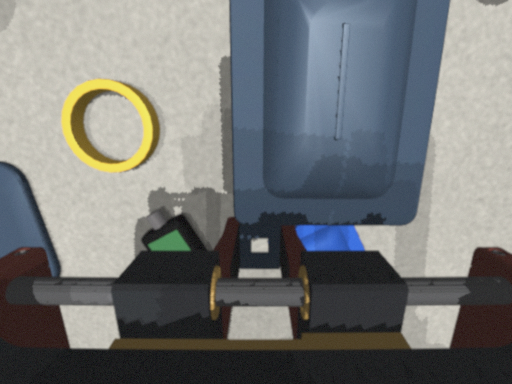

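Run:
```python
from h import *
for n,lo,hi in(("scene",(291,165),(347,206)),("side",(214,163),(259,188))):
    d=manip.snapshot(n);f=cv2.imread(f"pics/{n}0.png")[:,:,::-1].astype(int)
    m=((f[:,:,2]-f[:,:,0]>12)&(f.max(2)<150)).astype('uint8')
    r=np.zeros_like(m);r[lo[1]:hi[1],lo[0]:hi[0]]=1;m*=r
    c=max(cv2.findContours(m,0,1)[0],key=cv2.contourArea)[:,0]
    p=cast(d,c,.011)[:,:2]*1000
    print(n,cv2.minAreaRect(p.astype('float32')))
```

```text
scene ((544.2044677734375, 205.64463806152344), (155.300537109375, 170.60826110839844), 77.01222229003906)
side ((538.5122680664062, 198.27297973632812), (157.59548950195312, 167.95159912109375), 77.26900482177734)
```

Run:
```python
from h import *
sc=manip.snapshot("scene")
print(cast(sc,[(358,137),(325,245)],.03)*1000)
```

```text
[[410.02477497 466.42222747  30.        ]
 [783.19399383  82.85987158  30.        ]]
```

>>> jog_arm(steps=[15,-9,4,0,0,0,0,15,-28,11,0,0,0,0,15,-56,23,0,0,0,0,15,-84,34,0,0,0,0,15,-112,45,0,0,0,0,15,-140,57,0,0,0,0,15,-168,68,0,0,0,0,15,-196,79,0,0,0,0,15,-224,91,0,0,0,0,15,-252,102,0,0,0,0,15,-280,114,0,0,0,0,15,-308,125,0,0,0,0,15,-336,136,0,0,0,0,15,-360,146,0,0,0,0,15,-374,152,0,0,0,0,15,-379,154,0,0,0,0,15,-379,154,0,0,0,0,15,-379,154,0,0,0,0])

```text
time_s: 11.02
tool_pos: [0.4721, 0.2677, 0.1643]
tool_rot: [3.141, -0.001, -1.941]
wrist_force: [0.9, -0.1, 0.5]
finger_gap: 0.265
```

Run:
```python
from h import *
s=manip.sense();print(s['tool_pos'],np.degrees(s['tool_rot']),s['time_s'],s['wrist_force'],s['finger_gap']*87.8,s['joint_pos'])
d=manip.snapshot("wrist");a=manip.snapshot("side");b=manip.snapshot("scene")
cv2.imwrite("pics/w7.png",d["frame"][:,:,::-1])
cv2.imwrite("pics/si7.png",cv2.resize(a["frame"][100:275,155:325,::-1],None,fx=3,fy=3,interpolation=cv2.INTER_CUBIC))
cv2.imwrite("pics/sc7.png",cv2.resize(b["frame"][100:270,175:375,::-1],None,fx=3,fy=3,interpolation=cv2.INTER_CUBIC))
```

```text
[0.4721482  0.26773373 0.16426002] [ 1.79991626e+02 -3.32629295e-02 -1.11199660e+02] 11.025 [ 0.89093783 -0.07177131  0.53560762] 23.301045082388313 [ 3.88774784e-01  3.62311082e-01  1.72383798e+00 -3.68504338e-04
  1.05594912e+00  2.32975656e+00]
```

View pics/sc7.png

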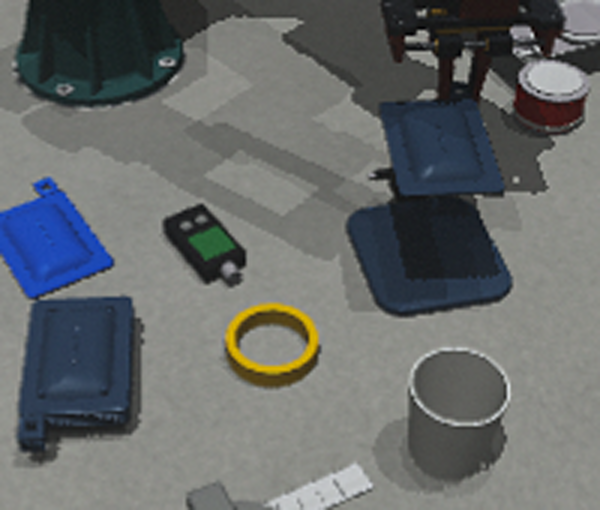

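View pics/si7.png

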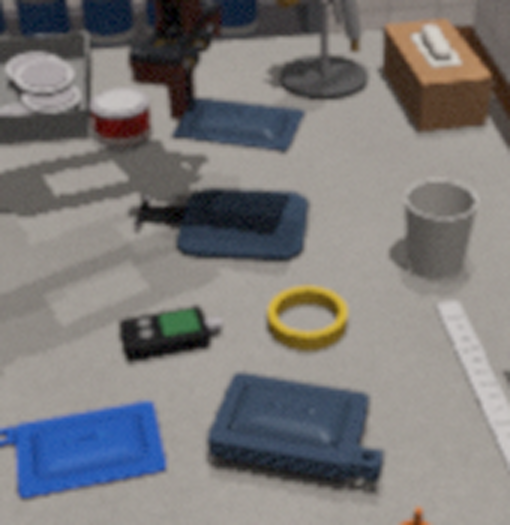

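View pics/w7.png

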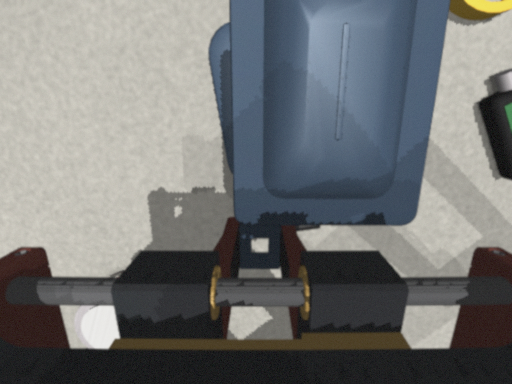

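The panel is level and undisturbed in the grip above the flap, and the stack remains nested. Next is the descent.

>>> jog_arm(steps=[15,0,0,4,0,0,0,15,0,0,12,0,0,0,15,0,0,24,0,0,0,15,0,0,36,0,0,0,15,0,0,48,0,0,0,15,0,0,60,0,0,0,15,0,0,70,0,0,0,15,0,0,80,0,0,0,15,0,0,87,0,0,0,15,0,0,91,0,0,0,15,0,0,93,0,0,0,15,0,0,93,0,0,0,15,0,0,93,0,0,0,15,0,0,93,0,0,0])

```text
time_s: 12.92
tool_pos: [0.4724, 0.2685, 0.0716]
tool_rot: [-3.141, 0.0, -1.94]
wrist_force: [0.1, -0.3, -1.0]
finger_gap: 0.267
```

Run:
```python
from h import *
s=manip.sense();print(s['tool_pos'],np.degrees(s['tool_rot']),s['time_s'],s['wrist_force'],s['finger_gap']*87.8,abs(s['dq']).max())
d=manip.snapshot("wrist");a=manip.snapshot("side");b=manip.snapshot("scene")
cv2.imwrite("pics/w8.png",d["frame"][:,:,::-1])
cv2.imwrite("pics/si8.png",cv2.resize(a["frame"][120:275,185:305,::-1],None,fx=3.5,fy=3.5,interpolation=cv2.INTER_CUBIC))
cv2.imwrite("pics/sc8.png",cv2.resize(b["frame"][120:250,175:365,::-1],None,fx=4,fy=4,interpolation=cv2.INTER_CUBIC))
```

```text
[0.47237475 0.26852896 0.07159   ] [-1.79978292e+02  1.37913313e-02 -1.11160768e+02] 12.925 [ 0.12646879 -0.3430477  -0.98028651] 23.451374991306277 0.0020694784762863056
```

View pics/sc8.png

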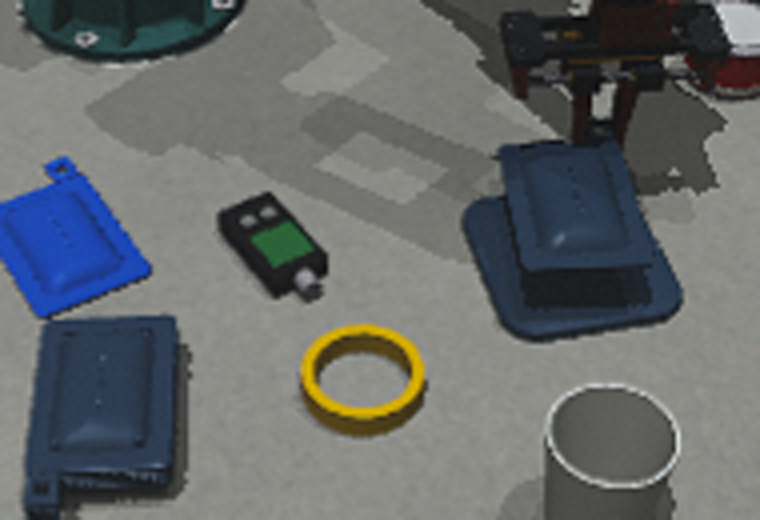

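View pics/si8.png

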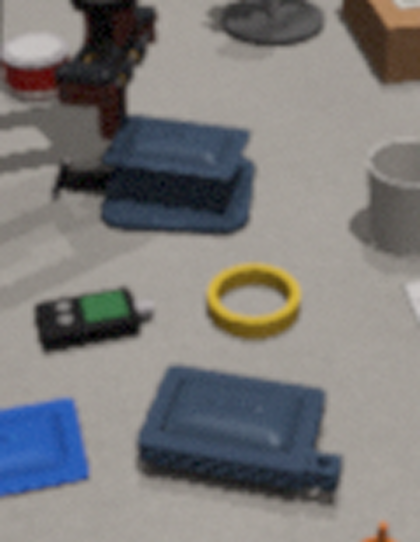

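View pics/w8.png

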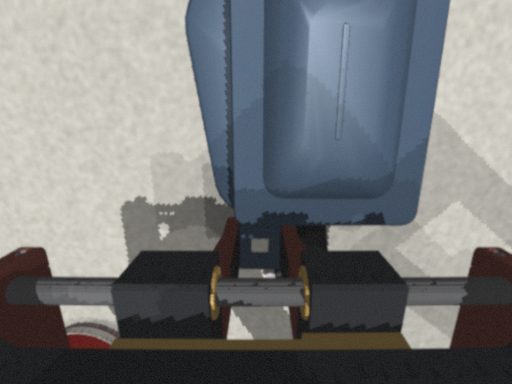

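Run:
```python
from h import *
a=manip.snapshot("side");b=manip.snapshot("scene")
p=np.array([(498,145),(622,141),(655,262),(523,272)])/4+[174.5,119.5]
print(cast(b,p,.0716).mean(0)*1000)
p=np.array([(120,117),(250,130),(233,183),(103,162)])/3.5+[184.5,119.5]
print(cast(a,p,.0716).mean(0)*1000)
print(manip.sense()['time_s'])
```

```text
[543.29718021 201.54717758  71.6       ]
[537.40575148 194.14361421  71.6       ]
13.175
```

```bash
python3 -c "
from rig import manip
print(manip.hand_in()); s=manip.sense(); print(s['tool_pos'],s['time_s'],s['finger_gap']*87.8)"
```

```text
the job is handed in; nothing more can be done
None
the job is handed in; nothing more can be done
```

I pinched the top panel's ear (30 N, then 40 N for the lift) and peeled that corner up about 7° around the far corner. I then lifted it clear, levelled it, carried it over the flap and lowered it. I handed the job in at about 13 s of robot time, with the panel still held there; the hand-in gave no verdict.

**Last checks:**
- **Position:** the panel's middle was about 4 mm from the flap's middle in both the scene and side cameras. The cameras' absolute positions disagree by 6–7 mm, well within the 35 mm allowed.
- **Height and level:** from the tool height, its underside was about 50 mm above the flap. The tool was level to within 0.1°, and the panel had not visibly shifted in the grip.
- **Contact and rest:** the wrist carried only about 1 N of load and the arm was at rest. In the images there was a clear gap above the flap.
- **Everything else:** the other panels still looked nested, and nothing I could see on the bench had moved.

I judged the far corner staying down during the peel from the pictures and the tool motion; I did not measure its height directly. No check failed.

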